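# Refit the sub-platter of a record deck

## Task

Lift the sub-platter off the tin by its hub and put its bearing shaft back into the brass bearing sleeve on the record deck. The fit is tight and the disc hides the hole, so lean it about ten to fifteen degrees, start the shaft's lower edge into the hole, then straighten it up by feel and slide it gently down until it rests fully home, upright, and let go. Never force or jam the shaft against the sleeve or let it drop down the bore, do not touch the tonearm, and leave the multimeter, oil bottle and screwdriver where they are.

Things in the scene. Friction and masses are not known exactly. Their poses are not given: they have to be found in the camera images.
- subplatter: Sub-platter, one rigid part, 0.35 to 0.55 kg. From its origin (centre of the shaft's lower end) up its z: steel shaft 16 mm across to 60 mm, flat end without chamfer; aluminium disc 110 mm across, 60 to 72 mm; plain round hub 26 mm across, the part to grip, 72 to 106 mm; record spindle 7 mm across to 122 mm. Round: its yaw means nothing.
- hub (a point): Point on the sub-platter's axis inside the hub: 93 mm above the shaft's lower end, 21 mm above the disc's top, 13 mm below the hub's top; z along the shaft.
- tin: Open steel tin, 86 mm across, 78 mm high, wall 3 mm, 0.35 kg, loose on the bench. At the start the sub-platter's disc sits loose on its rim, level, the shaft hanging inside. Origin: centre of its underside.
- deck: Record deck, fixed: plinth 360 mm (x) by 440 mm (y), black top 73 mm above the bench. Origin on the bench under the plinth's centre, x to its rear, y to its left, z up. It carries the brass bearing: flat flange 64 mm across, top at 77 mm; vertical bore 17 mm across (shaft 16), 50 mm deep, flat floor, sharp rim without lead-in, rigid. Motor pulley 16 mm tall at x +100, y +125 mm; knob 13 mm tall at x -145, y +175.
- tonearm: The deck's tonearm, fixed and delicate. Same origin and axes as the deck. It runs along deck x from -125 to +160 mm at deck y -172 mm, at most 24 mm to either side, and up to 140 mm above the bench.
- multimeter: Red multimeter, 85 x 175 x 45 mm, lying on the bench. Origin: centre of its underside, long side along its y.
- oil_bottle: Small bearing oil bottle, 34 mm in diameter, 85 mm tall, standing on the bench. Origin: centre of its underside.
- screwdriver: Screwdriver lying on the bench along its x, about 200 mm long and 30 mm thick. Origin near its middle, on the bench.
- bearing_place (a point): The bearing's nominal place: deck x 0, y +50 mm, at the height of its mouth, 77 mm above the bench; axes as the deck's. The bearing itself is bolted through slotted holes and its bore sits off this point by up to 5 mm along deck x and up to 5 mm along deck y, which is not measured: find it by feel or by sight. With the shaft home its end is 50 mm below this point.
Things that resemble listed ones, but are neither listed nor needed, are in the scene too. Of the things shaped like the subplatter, the aluminium one is meant.

How it is judged (in metres and radians):
On the way, in this order (a step that is already met when the one before it is completed fails the run):
1. off the tin, the leaning shaft (more than 0.1 rad) has its lower edge in the bore: the centre of its lower end is below the level of the bearing's mouth and within 11 mm of the bearing's nominal place (angle between subplatter's own z axis and vertical above 0.1 rad and z of subplatter in the frame of bearing_place below -0.0005 m and horizontal distance between subplatter and bearing_place below 0.011 m), for 0.1 s.
2. straightened (within 0.05 rad of upright), the shaft slides in the bore, 12 mm deep or more (angle between subplatter's own z axis and vertical below 0.05 rad and z of subplatter in the frame of bearing_place below -0.012 m and horizontal distance between subplatter and bearing_place below 0.008 m), for 0.1 s.
At the end, for the whole second after the job is handed in: The shaft's lower end is at least 47.5 mm below the level of the bearing's mouth (it touches bottom at 50 mm) and within 8 mm of the bearing's nominal place, so in the bore; the sub-platter within 0.035 rad of upright, released and at rest (z of subplatter in the frame of bearing_place below -0.0475 m and horizontal distance between subplatter and bearing_place below 0.008 m and angle between subplatter's own z axis and vertical below 0.035 rad and linear speed of subplatter below 0.02 m/s and contact force between subplatter and the fingers below 0.1 N).
It fails at once if the shaft is forced or jammed: more than 30 N between the sub-platter and the deck with its bearing (rim and bore wall; resting on the bore's floor does not count) (contact force between subplatter and deck above 30 N).
It fails at once if the sub-platter is let drop down the bore: faster than 0.3 m/s with its shaft in the bearing (linear speed of subplatter above 0.3 m/s and z of subplatter in the frame of bearing_place below -0.002 m and horizontal distance between subplatter and bearing_place below 0.011 m).
It fails at once if the tonearm is touched (more than 1 N) (contact force between tonearm and anything else above 1 N).
It fails at once if the multimeter, the oil bottle or the screwdriver is moved more than 30 mm (distance of any of multimeter, oil_bottle, screwdriver from where it was at the start of the episode above 0.03 m).
It also fails if it takes over 72 s, if anything falls off the work surface, if the arm or the gripper's body presses on something with over 40 N, if the wrist force passes 120 N, or if a joint passes its speed limit or range.

## Robot

A 6-joint arm with a two-finger parallel gripper is mounted at the origin on the work surface. World frame = base frame: x ahead of the robot, y to its left, z up, the work surface at z = 0. Lengths are in m, angles in degrees, forces in N, time in s.
With the tool pointing down it reaches from about 0.35 to 0.875 m from the base axis. Payload 4.2 kg.
Tool frame: the origin (TCP) lies midway between the tips of the shut fingers; the grasp point (between the pads) lies 19 mm behind it; z points along the fingers, y is the line along which they close (so a half turn about z gives the same grasp; the last joint's range is limited). The gripper opens to 87 mm and grips with 3 to 60 N. Pads are 19 mm wide; open, the fingers measure 117 mm over their backs; the gripper's body (75 mm by 190 mm) begins 51 mm behind the grasp point.
Start: joints at [-52.391, 22.042, 0.453, 0, -68.411, -14.817], TCP at [0.242, -0.576, 0.19] pointing down, gripper open.
Joint ranges: [-179.83, 179.83], [-69.29, 118.12], [-61.27, 80.66], [-181.25, 117.63], [-171.15, -9.14], [-177.46, 177.46]. Speed limits (degrees/s): [159.86, 159.86, 180, 180, 180, 180].

## Interface

Orientations are given as a 3x3 rotation matrix whose columns are the frame's x, y, z axes.
In Python, from station import sense, capture, camera_params, finish_job gives the robot as it stands.
- The arm moves only by the tool drive_tool, never from a script. Its argument "rows" is a list of rows, each an object of numbers: "tx", "ty", "tz": the shift along the tool's x, y, z in cm; "ax", "ay", "az": the turn, a rotation vector about the tool's x, y, z in rad; "claw": the finger opening in cm, from 0 to 8.7. In form: [{"tx": .., "ty": .., "tz": .., "ax": .., "ay": .., "az": .., "claw": ..}, ...]. A call has 1 to 10 rows; each row shifts and turns the commanded pose from where the row before left it, along the tool's axes as they then stand; what a row does not reach is not made up. A row lasts 1/12 s, in which the tool goes at most 41.7 mm and 7.16 degrees, less where a joint would pass 70% of its speed; a pose out of reach is approached as far as the arm can. A call with a gripper value outside its range is refused whole. The fingers move at their own pace and stop on an object; the grip force is fixed at half the most. Time passes only in rows, so rows that do not move let the fingers close. It gives the time, the measured TCP pose, the force, the opening and the grip force at its end, in the units of the state.
- sense(): the state, without advancing time (a new reading comes with each control period).
- capture(name): name is "side" or "top"; returns (picture, depth): 420x560x3 uint8, red, green, blue; 420x560 float32, m along the optical axis (not along the pixel's ray), 0 where there is no reading.
- camera_params(name): a dict with "intrinsics" (3x3 intrinsics, pixels), "R" (3x3) and "t" (3): a world point X has camera coordinates R X + t. Camera axes: x right, y down, z forward; pixel columns grow to the right and rows downward; lengths in m; the calibration is good to about 2 mm. A picture is of the moment at which its call begins. camera_params takes no time and is no camera call.
- finish_job(): hands the job in; it is judged then, once.
The state is a dict: "time_s": time; "joints": joint angles; "joint_velocities": joint speeds; "effort": joint torques, N m; "tcp_pos": TCP position; "ee_rot": TCP orientation; "wrist_force": force on the tool from outside, world axes, zero at the start; "moment": the same for the moment, N m; "gripper_width": opening from 0.0 (shut) to 1.0 (fully open); "gripper_force": force on a finger pad.
Only numpy, scipy, OpenCV 4.12 (cv2) and the standard library are available. Lean on these libraries where they do the work, as an engineer would, in place of code of your own. Each camera call takes 0.05 s, during which the arm holds its last target. There are 200 camera calls.

## Working session

There is one attempt and no reset: what is moved stays moved. The work goes in short steps, Python scripts to look and compute and a tool call to move; the robot and the scene stay as the last step left them, time stands still between calls to the robot, and variables do not carry over. Pictures are saved under pics/ and viewed, at most 10 in all, crops included, and the job is handed in when it is done.

Besides the shell and the picture viewer there is one more tool, called after "Call:" by a JSON object that holds its "method" and its "body". drive_tool: Moves the arm, as the interface text tells. Its arguments: {"type":"object","properties":{"rows":{"type":"array"}},"required":["rows"]}

```bash
mkdir -p pics
cat > h.py <<'E'
import numpy as np,cv2
from station import sense,capture,camera_params,finish_job
def snap(n,tag):
    p,d=capture(n); cv2.imwrite(f'pics/{tag}.png',p[:,:,::-1]); np.save(f'pics/{tag}.npy',d); return p,d
def pts(n,d):
    c=camera_params(n);K=c['intrinsics'];v,u=np.mgrid[:d.shape[0],:d.shape[1]]
    P=np.stack([(u-K[0][2])/K[0][0]*d,(v-K[1][2])/K[1][1]*d,d],-1)
    return (P-np.array(c['t']))@np.array(c['R'])
def proj(n,X):
    c=camera_params(n);q=np.array(c['intrinsics'])@(np.array(c['R'])@np.array(X)+c['t']);return q[:2]/q[2]
E
python3 -c "
from h import *
for n in('top','side'):
    snap(n,n+'0');c=camera_params(n);print(n,c)
s=sense();print(s['time_s'],s['tcp_pos'],s['ee_rot'],s['wrist_force'],s['gripper_width'])"
```

```text
top {'intrinsics': array([[423.0407627 ,   0.        , 278.58509476],
       [  0.        , 423.0407627 , 213.86958078],
       [  0.        ,   0.        ,   1.        ]]), 'R': array([[-0.00575073, -0.99997503, -0.00410602],
       [-0.97629646,  0.00650288, -0.21633985],
       [ 0.21636115,  0.00276459, -0.97630948]]), 't': array([0.01436654, 0.57817166, 1.49002714])}
side {'intrinsics': array([[507.49177588,   0.        , 273.17917746],
       [  0.        , 507.49177588, 201.10479385],
       [  0.        ,   0.        ,   1.        ]]), 'R': array([[-0.87898401, -0.47685042,  0.00089048],
       [-0.24348047,  0.4472032 , -0.86065473],
       [ 0.41000534, -0.75671856, -0.50918822]]), 't': array([0.49563309, 0.20158837, 1.25278176])}
0.1 [ 0.24192744 -0.57562526  0.18888579] [[-9.21965538e-01 -3.87271049e-01 -8.25162062e-04]
 [-3.87271920e-01  9.21963856e-01  1.76283452e-03]
 [ 7.80748240e-05  1.94483477e-03 -9.99998106e-01]] [-0.40171806 -0.61277591 -0.26516846] 1.000329034934973
```

View pics/top0.png

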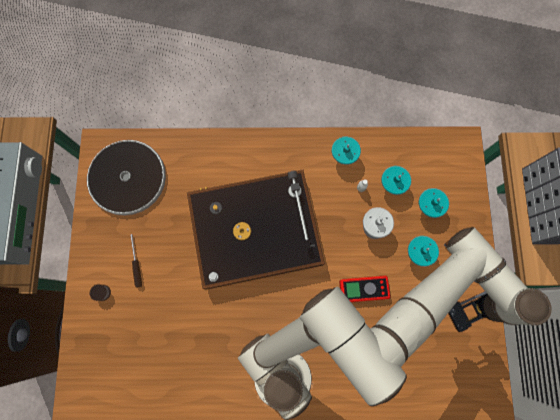

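View pics/side0.png

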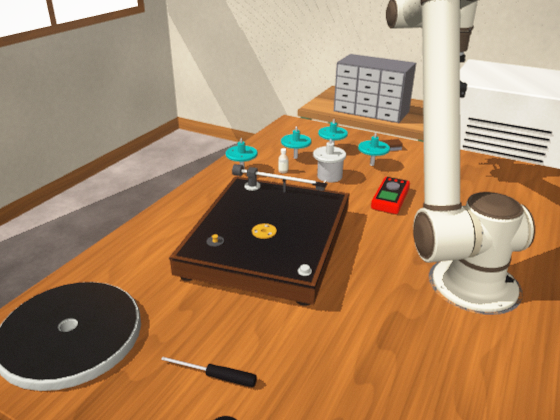

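Platters: aluminium at top (378,222), sitting on the grey tin. The teal lookalikes are at (346,150), (396,180), (433,202) and (423,250). The aluminium one fits; I'll confirm it in a crop, along with the bearing at (242,231).

```bash
python3 -c "
from h import *
p=cv2.imread('pics/top0.png');q=cv2.imread('pics/side0.png')
r=lambda a:cv2.resize(a,(400,300),interpolation=cv2.INTER_CUBIC)
o=np.vstack([np.hstack([r(p[192:252,338:418]),r(p[216:246,222:262])]),np.hstack([r(q[132:192,290:370]),r(q[216:246,244:284])])])
cv2.imwrite('pics/crop.png',o)
for n in('top','side'):
    d=np.load(f'pics/{n}0.npy');X=pts(n,d)
    C=proj(n,[0.545,-0.22,.15]) if n=='side' else 0
    reg=(slice(195,250),slice(350,408)) if n=='top' else (slice(132,192),slice(300,360))
    A=X[reg].reshape(-1,3);dd=d[reg].reshape(-1);A=A[dd>0]
    print(n,np.histogram(A[:,2],bins=np.arange(-.005,.16,.01)))
    for lo,hi in((.083,.096),(.115,.13)):
        B=A[(A[:,2]>lo)&(A[:,2]<hi)];print(lo,len(B),B.mean(0),B.min(0),B.max(0)) if len(B) else 0
    # deck top
    m=(abs(X[...,2]-.073)<.006)&(d>0)&(X[...,1]>-.15)&(X[...,1]<.4)&(X[...,0]>.3)&(X[...,0]<1)
    B=X[m];print('deck',len(B),np.median(B[:,2]),cv2.minAreaRect(B[:,:2].astype(np.float32)))
"
```

```text
top (array([1966,  328,   11,   11,    0,    0,    0,    0,   56,  568,   57,
          8,   20,   21,    4,    0]), array([-0.005,  0.005,  0.015,  0.025,  0.035,  0.045,  0.055,  0.065,
        0.075,  0.085,  0.095,  0.105,  0.115,  0.125,  0.135,  0.145,
        0.155]))
0.083 628 [ 0.54066979 -0.3455663   0.0899945 ] [ 0.48829036 -0.39990991  0.08303315] [ 0.59682674 -0.29157945  0.0959198 ]
0.115 38 [ 0.54066772 -0.34439674  0.12409619] [ 0.5289916  -0.35689093  0.11659802] [ 0.55440296 -0.33268931  0.12931817]
deck 10269 0.07410841464324112 ((0.5292540788650513, 0.10065679252147675), (0.3625965118408203, 0.44043394923210144), 11.26046085357666)
side (array([1994,   65,   68,   69,   70,   68,  118,  441,   71,  329,   38,
         64,  114,    7,    2,    0]), array([-0.005,  0.005,  0.015,  0.025,  0.035,  0.045,  0.055,  0.065,
        0.075,  0.085,  0.095,  0.105,  0.115,  0.125,  0.135,  0.145,
        0.155]))
0.083 361 [ 0.53368215 -0.33641686  0.0880359 ] [ 0.48312611 -0.40031945  0.08314273] [ 0.59061201 -0.28565253  0.09530859]
0.115 117 [ 0.49456005 -0.15834438  0.11937858] [ 0.43800882 -0.35950489  0.11502777] [ 0.55048701 -0.06733054  0.12766443]
deck 12571 0.07229535809853523 ((0.5262907147407532, 0.09938645362854004), (0.3629794716835022, 0.45017942786216736), 11.149992942810059)
```

View pics/crop.png

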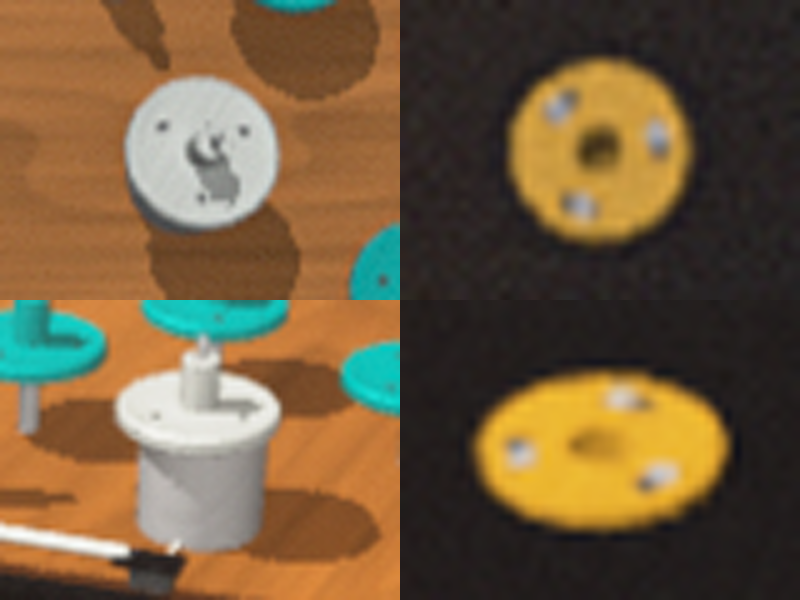

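Confirmed: the aluminium platter is on the tin. The flange and its bore are also clear. Next I'll refine the positions.

```bash
cat >> h.py <<'E'
def ray(n,uv,z):
    c=camera_params(n);R=np.array(c['R']);o=-R.T@c['t'];v=R.T@np.linalg.solve(c['intrinsics'],[*uv,1.]);return o+v*(z-o[2])/v[2]
def flange(n,tag,box):
    p=cv2.imread(f'pics/{tag}.png')[box].astype(int);m=((p[...,2]-p[...,0]>60)).astype(np.uint8)
    c=max(cv2.findContours(m,cv2.RETR_EXTERNAL,cv2.CHAIN_APPROX_NONE)[0],key=cv2.contourArea)
    e=cv2.fitEllipse(cv2.convexHull(c));uv=np.array(e[0])+[box[1].start,box[0].start]
    g=p.sum(2);return uv,ray(n,uv,.077),e
E
python3 -c "
from h import *
print(flange('top','top0',np.s_[216:246,225:259]))
print(flange('side','side0',np.s_[216:246,244:284]))
# bore centroid (dark) from crops: top crop (600,150)->, side crop (600,445)
print('bore',ray('top',(222+(598-400)/10-.45,216+147/10-.45),.077),ray('side',(244+199/10-.45,216+145/10-.45),.077))
for n,b in(('top',np.s_[195:242,355:400]),('side',np.s_[140:182,305:352])):
    X=pts(n,np.load(f'pics/{n}0.npy'))[b].reshape(-1,3)
    for lo,hi in((.087,.093),(.12,.128)):
        B=X[(X[:,2]>lo)&(X[:,2]<hi)];print(n,len(B),B.mean(0),cv2.minEnclosingCircle(B[:,:2].astype(np.float32)))
for uv in((423,250),(396,180),(433,202)): print('teal',ray('top',uv,.09))
a=np.radians(11.2);print('nom',np.array([.5278-.05*np.sin(a),.1+.05*np.cos(a)]))
p=cv2.imread('pics/side0.png').astype(int)[140:182,305:352]
"
```

```text
(array([241.45379066, 230.62843895]), array([0.51417201, 0.14508164, 0.077     ]), ((16.45379066467285, 14.628438949584961), (17.485431671142578, 17.906349182128906), 34.83450698852539))
(array([263.64690781, 230.60769653]), array([0.51228114, 0.14693521, 0.077     ]), ((19.646907806396484, 14.607696533203125), (15.871809005737305, 25.19382667541504), 88.16463470458984))
bore [0.51556137 0.14547473 0.077     ] [0.51399774 0.14492822 0.077     ]
top 406 [ 0.54263571 -0.34469109  0.09012471] ((0.5420026183128357, -0.34608787298202515), 0.05517468973994255)
top 29 [ 0.54073436 -0.34410123  0.12481082] ((0.5415677428245544, -0.34566032886505127), 0.012935059145092964)
side 245 [ 0.53483593 -0.33733442  0.0889661 ] ((0.5370674729347229, -0.34153294563293457), 0.059368979185819626)
side 35 [ 0.52080701 -0.2530123   0.12258433] ((0.521435558795929, -0.2176278531551361), 0.14440716803073883)
teal [ 0.43810903 -0.49908264  0.09      ]
teal [ 0.69671551 -0.4207049   0.09      ]
teal [ 0.61267045 -0.54917592  0.09      ]
nom [0.51808828 0.14904776]
```

Call:
{"method": "drive_tool", "body": {"rows": [{"tx": -3.65,"ty": 0.97,"claw": 5.5},{"tx": -3.65,"ty": 0.97,"claw": 5.5},{"tx": -3.65,"ty": 0.97,"claw": 5.5},{"tx": -3.65,"ty": 0.97,"claw": 5.5},{"tx": -3.65,"ty": 0.97,"claw": 5.5},{"tx": -3.65,"ty": 0.97,"claw": 5.5},{"tx": -3.65,"ty": 0.97,"claw": 5.5},{"tx": -3.65,"ty": 0.97,"claw": 5.5},{"tx": -3.65,"ty": 0.97,"claw": 5.5},{"tx": -3.65,"ty": 0.97,"claw": 5.5}]}}

```text
invalid input at $.rows[0]: expected keys tx, ty, tz, ax, ay, az, claw
```

Call:
{"method": "drive_tool", "body": {"rows": [{"tz": 0,"claw": 5.5},{"tz": 0,"claw": 5.5}]}}

```text
invalid input at $.rows[0]: expected keys tx, ty, tz, ax, ay, az, claw
```

Call:
{"method": "drive_tool", "body": {"rows": [{"tx": -3.65,"ty": 0.97,"tz": 0,"ax": 0,"ay": 0,"az": 0,"claw": 5.5},{"tx": -3.65,"ty": 0.97,"tz": 0,"ax": 0,"ay": 0,"az": 0,"claw": 5.5},{"tx": -3.65,"ty": 0.97,"tz": 0,"ax": 0,"ay": 0,"az": 0,"claw": 5.5},{"tx": -3.65,"ty": 0.97,"tz": 0,"ax": 0,"ay": 0,"az": 0,"claw": 5.5},{"tx": -3.65,"ty": 0.97,"tz": 0,"ax": 0,"ay": 0,"az": 0,"claw": 5.5},{"tx": -3.65,"ty": 0.97,"tz": 0,"ax": 0,"ay": 0,"az": 0,"claw": 5.5},{"tx": -3.65,"ty": 0.97,"tz": 0,"ax": 0,"ay": 0,"az": 0,"claw": 5.5},{"tx": -3.65,"ty": 0.97,"tz": 0,"ax": 0,"ay": 0,"az": 0,"claw": 5.5},{"tx": -3.65,"ty": 0.97,"tz": 0,"ax": 0,"ay": 0,"az": 0,"claw": 5.5},{"tx": -3.65,"ty": 0.97,"tz": 0,"ax": 0,"ay": 0,"az": 0,"claw": 5.5}]}}

```text
time_s: 0.93
tcp_pos: [0.5421, -0.3437, 0.1894]
ee_rot: [[-0.922, -0.387, -0.001], [-0.387, 0.922, 0.001], [0.001, 0.001, -1.0]]
wrist_force: [0.9, 0.1, 0.4]
gripper_width: 0.632
gripper_force: 0.0
```

Call:
{"method": "drive_tool", "body": {"rows": [{"tx": 0,"ty": 0,"tz": 0,"ax": 0,"ay": 0,"az": 0,"claw": 5.5},{"tx": 0,"ty": 0,"tz": 0,"ax": 0,"ay": 0,"az": 0,"claw": 5.5}]}}

```text
time_s: 1.1
tcp_pos: [0.5421, -0.3437, 0.1888]
ee_rot: [[-0.921, -0.39, -0.002], [-0.39, 0.921, 0.001], [0.001, 0.001, -1.0]]
wrist_force: [-0.3, -0.4, 0.0]
gripper_width: 0.633
gripper_force: 0.0
```

Call:
{"method": "drive_tool", "body": {"rows": [{"tx": 0.1,"ty": 0,"tz": 2.1,"ax": 0,"ay": 0,"az": 0,"claw": 5.5},{"tx": 0,"ty": 0,"tz": 2.1,"ax": 0,"ay": 0,"az": 0,"claw": 5.5},{"tx": 0,"ty": 0,"tz": 2.1,"ax": 0,"ay": 0,"az": 0,"claw": 5.5},{"tx": 0,"ty": 0,"tz": 2.1,"ax": 0,"ay": 0,"az": 0,"claw": 5.5},{"tx": 0,"ty": 0,"tz": 1.0,"ax": 0,"ay": 0,"az": 0,"claw": 5.5},{"tx": 0,"ty": 0,"tz": 0,"ax": 0,"ay": 0,"az": 0,"claw": 5.5}]}}

```text
time_s: 1.6
tcp_pos: [0.5372, -0.3457, 0.0929]
ee_rot: [[-0.923, -0.386, -0.006], [-0.386, 0.923, 0.003], [0.004, 0.005, -1.0]]
wrist_force: [0.4, -0.0, 1.1]
gripper_width: 0.629
gripper_force: 0.0
```

Call:
{"method": "drive_tool", "body": {"rows": [{"tx": 0,"ty": 0,"tz": 0,"ax": 0,"ay": 0,"az": 0,"claw": 4},{"tx": 0,"ty": 0,"tz": 0,"ax": 0,"ay": 0,"az": 0,"claw": 3.4},{"tx": 0,"ty": 0,"tz": 0,"ax": 0,"ay": 0,"az": 0,"claw": 3},{"tx": 0,"ty": 0,"tz": 0,"ax": 0,"ay": 0,"az": 0,"claw": 2.8},{"tx": 0,"ty": 0,"tz": 0,"ax": 0,"ay": 0,"az": 0,"claw": 2.5},{"tx": 0,"ty": 0,"tz": 0,"ax": 0,"ay": 0,"az": 0,"claw": 2},{"tx": 0,"ty": 0,"tz": 0,"ax": 0,"ay": 0,"az": 0,"claw": 1.5},{"tx": 0,"ty": 0,"tz": 0,"ax": 0,"ay": 0,"az": 0,"claw": 1.5}]}}

```text
time_s: 2.27
tcp_pos: [0.5402, -0.3457, 0.096]
ee_rot: [[-0.922, -0.387, 0.0], [-0.387, 0.922, -0.0], [-0.0, -0.0, -1.0]]
wrist_force: [-0.2, -0.5, 0.3]
gripper_width: 0.197
gripper_force: 0.0
```

The opening reads 17 mm with no force, but the hub is 26 mm across. I'll look before going on.

```bash
python3 -c "
from h import *
p,_=snap('side','s1');t,_=snap('top','t1');s=sense();print(s['gripper_width'],s['gripper_force'],s['tcp_pos'])
r=lambda a:cv2.resize(a[:,:,::-1],(400,300),interpolation=cv2.INTER_CUBIC)
cv2.imwrite('pics/c1.png',np.hstack([r(p[112:192,285:391]),r(t[180:260,325:431])]))"
```

```text
0.18415793510906503 0.0 [ 0.54015114 -0.34569783  0.09585852]
```

View pics/c1.png

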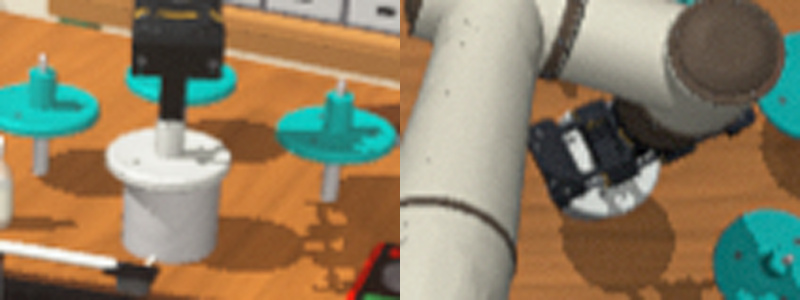

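```bash
python3 -c "
from h import *
d=np.load('pics/s1.npy');X=pts('side',d)
f=400/106
print('proj tcp',(proj('side',[.5401,-.3457,.096])-[285,112])*f,'hubtop',(proj('side',[.541,-.345,.124])-[285,112])*f)
for y in range(70,170,8):
    v=int(112+y/f);u=int(285+170/f);print(y,u,v,X[v,u].round(4))
"
```

```text
proj tcp [166.34862578 146.50651144] hubtop [166.9077098  117.38546548]
70 330 130 [ 0.5114 -0.27    0.2037]
78 330 132 [ 0.5103 -0.2681  0.198 ]
86 330 134 [ 0.533  -0.3265  0.1649]
94 330 136 [ 0.5315 -0.3239  0.1592]
102 330 139 [ 0.5319 -0.3266  0.1477]
110 330 141 [ 0.5319 -0.3275  0.1403]
118 330 143 [ 0.5336 -0.3331  0.1306]
126 330 145 [ 0.533  -0.3327  0.1238]
134 330 147 [ 0.5302 -0.3265  0.1197]
142 330 149 [ 0.5334 -0.3359  0.1081]
150 330 151 [ 0.532  -0.3334  0.1022]
158 330 153 [ 0.5334 -0.3383  0.0926]
166 330 155 [ 0.53   -0.3306  0.0893]
```

Call:
{"method": "drive_tool", "body": {"rows": [{"tx": 0,"ty": 0,"tz": 0,"ax": 0,"ay": 0,"az": 0,"claw": 1.5},{"tx": 0,"ty": 0,"tz": 0,"ax": 0,"ay": 0,"az": 0,"claw": 1.5},{"tx": 0,"ty": 0,"tz": 0,"ax": 0,"ay": 0,"az": 0,"claw": 1.5}]}}

```text
time_s: 2.62
tcp_pos: [0.5401, -0.3457, 0.0958]
ee_rot: [[-0.922, -0.387, -0.0], [-0.387, 0.922, 0.0], [0.0, 0.0, -1.0]]
wrist_force: [0.6, -0.3, 0.8]
gripper_width: 0.174
gripper_force: 0.0
```

```bash
python3 -c "
from h import *
p,_=snap('side','s2');t,_=snap('top','t2')
r=lambda a:cv2.resize(a,(400,400),interpolation=cv2.INTER_CUBIC)
cv2.imwrite('pics/c2.png',np.hstack([r(cv2.imread('pics/side0.png')[132:182,305:355]),r(p[132:182,305:355,::-1])]))"
```

```text
(no output)
```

View pics/c2.png

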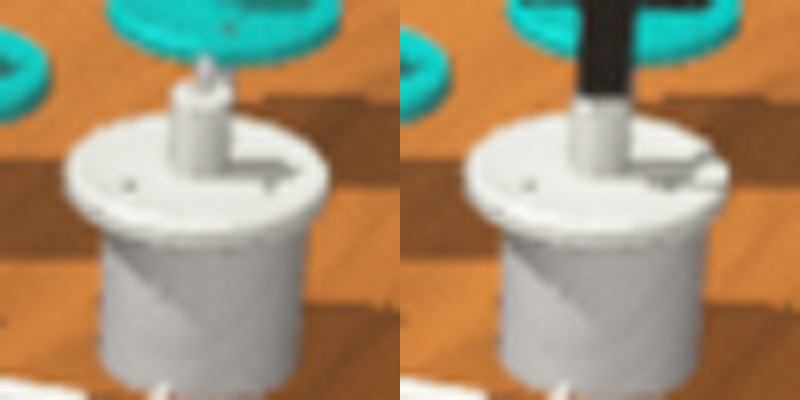

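The crop shows the finger tips at hub-top height: the finger ends at crop (605,97) and the whole hub is visible below it. Depth puts the tips near z 0.126 and the body underside near 0.196. The real tool is therefore about 30 mm above the reported TCP, while x and y agree. I'll open, go lower while watching the force, and check again.

Call:
{"method": "drive_tool", "body": {"rows": [{"tx": 0,"ty": 0,"tz": 0,"ax": 0,"ay": 0,"az": 0,"claw": 5.5},{"tx": 0,"ty": 0,"tz": 0,"ax": 0,"ay": 0,"az": 0,"claw": 5.5},{"tx": 0,"ty": 0,"tz": 0,"ax": 0,"ay": 0,"az": 0,"claw": 5.5},{"tx": 0,"ty": 0,"tz": 0,"ax": 0,"ay": 0,"az": 0,"claw": 5.5},{"tx": 0,"ty": 0,"tz": 0,"ax": 0,"ay": 0,"az": 0,"claw": 5.5},{"tx": 0,"ty": 0,"tz": 0,"ax": 0,"ay": 0,"az": 0,"claw": 5.5}]}}

```text
time_s: 3.22
tcp_pos: [0.5402, -0.3457, 0.0959]
ee_rot: [[-0.922, -0.387, 0.0], [-0.387, 0.922, -0.0], [-0.0, -0.0, -1.0]]
wrist_force: [-0.8, -0.2, -0.4]
gripper_width: 0.541
gripper_force: 0.0
```

Call:
{"method": "drive_tool", "body": {"rows": [{"tx": 0,"ty": 0,"tz": 0.5,"ax": 0,"ay": 0,"az": 0,"claw": 5.5},{"tx": 0,"ty": 0,"tz": 0.5,"ax": 0,"ay": 0,"az": 0,"claw": 5.5},{"tx": 0,"ty": 0,"tz": 0.5,"ax": 0,"ay": 0,"az": 0,"claw": 5.5},{"tx": 0,"ty": 0,"tz": 0.4,"ax": 0,"ay": 0,"az": 0,"claw": 5.5},{"tx": 0,"ty": 0,"tz": 0.3,"ax": 0,"ay": 0,"az": 0,"claw": 5.5},{"tx": 0,"ty": 0,"tz": 0,"ax": 0,"ay": 0,"az": 0,"claw": 5.5}]}}

```text
time_s: 3.72
tcp_pos: [0.5395, -0.3455, 0.0727]
ee_rot: [[-0.922, -0.387, -0.002], [-0.387, 0.922, 0.001], [0.001, 0.001, -1.0]]
wrist_force: [0.1, 0.6, 0.2]
gripper_width: 0.626
gripper_force: 0.0
```

```bash
python3 -c "
from h import *
p,d=snap('side','s3');print(sense()['tcp_pos'])
X=pts('side',d)
for u in range(318,344,2):
    print(u,[ (v,*X[v,u].round(3)) for v in range(138,156,2) if X[v,u,1]>-.322 and p[v,u].sum()<200])
"
```

```text
[ 0.53982823 -0.34564971  0.07321292]
318 []
320 [(138, np.float64(0.535), np.float64(-0.249), np.float64(0.18))]
322 [(138, np.float64(0.529), np.float64(-0.251), np.float64(0.181))]
324 [(138, np.float64(0.526), np.float64(-0.261), np.float64(0.177))]
326 [(138, np.float64(0.517), np.float64(-0.254), np.float64(0.182))]
328 [(138, np.float64(0.514), np.float64(-0.263), np.float64(0.179)), (140, np.float64(0.53), np.float64(-0.305), np.float64(0.153)), (142, np.float64(0.528), np.float64(-0.302), np.float64(0.147)), (144, np.float64(0.529), np.float64(-0.305), np.float64(0.139)), (146, np.float64(0.529), np.float64(-0.306), np.float64(0.131)), (148, np.float64(0.531), np.float64(-0.313), np.float64(0.122)), (150, np.float64(0.529), np.float64(-0.307), np.float64(0.117)), (152, np.float64(0.53), np.float64(-0.312), np.float64(0.108))]
330 [(138, np.float64(0.508), np.float64(-0.264), np.float64(0.18)), (140, np.float64(0.521), np.float64(-0.298), np.float64(0.157)), (142, np.float64(0.524), np.float64(-0.308), np.float64(0.146)), (144, np.float64(0.524), np.float64(-0.309), np.float6
[... 440 characters left out ...]
(-0.309), np.float64(0.147)), (144, np.float64(0.517), np.float64(-0.309), np.float64(0.14)), (146, np.float64(0.52), np.float64(-0.318), np.float64(0.129)), (148, np.float64(0.518), np.float64(-0.313), np.float64(0.124)), (150, np.float64(0.517), np.float64(-0.314), np.float64(0.117)), (152, np.float64(0.518), np.float64(-0.315), np.float64(0.109))]
334 [(138, np.float64(0.498), np.float64(-0.274), np.float64(0.178))]
336 [(138, np.float64(0.49), np.float64(-0.271), np.float64(0.181))]
338 [(138, np.float64(0.487), np.float64(-0.28), np.float64(0.178))]
340 [(138, np.float64(0.479), np.float64(-0.275), np.float64(0.182))]
342 [(138, np.float64(0.471), np.float64(-0.273), np.float64(0.184))]
```

Call:
{"method": "drive_tool", "body": {"rows": [{"tx": -0.15,"ty": 0.05,"tz": 0.4,"ax": 0,"ay": 0,"az": 0,"claw": 5.5},{"tx": 0,"ty": 0,"tz": 0.3,"ax": 0,"ay": 0,"az": 0,"claw": 5.5},{"tx": 0,"ty": 0,"tz": 0.2,"ax": 0,"ay": 0,"az": 0,"claw": 5.5},{"tx": 0,"ty": 0,"tz": 0,"ax": 0,"ay": 0,"az": 0,"claw": 4.5},{"tx": 0,"ty": 0,"tz": 0,"ax": 0,"ay": 0,"az": 0,"claw": 3.5}]}}

```text
time_s: 4.18
tcp_pos: [0.5413, -0.3447, 0.0647]
ee_rot: [[-0.922, -0.387, -0.0], [-0.387, 0.922, 0.0], [0.0, 0.0, -1.0]]
wrist_force: [-0.4, 1.5, -0.6]
gripper_width: 0.553
gripper_force: 0.0
```

Call:
{"method": "drive_tool", "body": {"rows": [{"tx": 0,"ty": 0,"tz": 0,"ax": 0,"ay": 0,"az": 0,"claw": 3},{"tx": 0,"ty": 0,"tz": 0,"ax": 0,"ay": 0,"az": 0,"claw": 2},{"tx": 0,"ty": 0,"tz": 0,"ax": 0,"ay": 0,"az": 0,"claw": 1.5},{"tx": 0,"ty": 0,"tz": 0,"ax": 0,"ay": 0,"az": 0,"claw": 1.5},{"tx": 0,"ty": 0,"tz": 0,"ax": 0,"ay": 0,"az": 0,"claw": 1.5},{"tx": 0,"ty": 0,"tz": 0,"ax": 0,"ay": 0,"az": 0,"claw": 1.5}]}}

```text
time_s: 4.68
tcp_pos: [0.5419, -0.3451, 0.0653]
ee_rot: [[-0.922, -0.388, 0.001], [-0.388, 0.922, -0.001], [-0.001, -0.001, -1.0]]
wrist_force: [1.4, -1.2, 0.6]
gripper_width: 0.285
gripper_force: 30.0
```

Call:
{"method": "drive_tool", "body": {"rows": [{"tx": 0,"ty": 0,"tz": -0.5,"ax": 0,"ay": 0,"az": 0,"claw": 1.5},{"tx": 0,"ty": 0,"tz": -1.0,"ax": 0,"ay": 0,"az": 0,"claw": 1.5},{"tx": 0,"ty": 0,"tz": -1.5,"ax": 0,"ay": 0,"az": 0,"claw": 1.5},{"tx": 0,"ty": 0,"tz": -2,"ax": 0,"ay": 0,"az": 0,"claw": 1.5},{"tx": 0,"ty": 0,"tz": -2,"ax": 0,"ay": 0,"az": 0,"claw": 1.5},{"tx": 0,"ty": 0,"tz": -2,"ax": 0,"ay": 0,"az": 0,"claw": 1.5},{"tx": 0,"ty": 0,"tz": -2,"ax": 0,"ay": 0,"az": 0,"claw": 1.5},{"tx": 0,"ty": 0,"tz": -2,"ax": 0,"ay": 0,"az": 0,"claw": 1.5},{"tx": 0,"ty": 0,"tz": -2,"ax": 0,"ay": 0,"az": 0,"claw": 1.5},{"tx": 0,"ty": 0,"tz": -1,"ax": 0,"ay": 0,"az": 0,"claw": 1.5}]}}

```text
time_s: 5.52
tcp_pos: [0.5415, -0.3447, 0.2277]
ee_rot: [[-0.922, -0.388, 0.002], [-0.388, 0.922, -0.001], [-0.002, -0.002, -1.0]]
wrist_force: [0.2, -1.7, -3.8]
gripper_width: 0.294
gripper_force: 30.0
```

Call:
{"method": "drive_tool", "body": {"rows": [{"tx": 0,"ty": 0,"tz": 0,"ax": 0,"ay": 0,"az": 0,"claw": 1.5},{"tx": 0,"ty": 0,"tz": 0,"ax": 0,"ay": 0,"az": 0,"claw": 1.5}]}}

```text
time_s: 5.68
tcp_pos: [0.5409, -0.3441, 0.2243]
ee_rot: [[-0.922, -0.387, -0.001], [-0.387, 0.922, 0.001], [-0.0, 0.002, -1.0]]
wrist_force: [-0.3, 0.9, -5.6]
gripper_width: 0.291
gripper_force: 30.0
```

```bash
python3 -c "
from h import *
p,_=snap('side','s4');t,_=snap('top','t4')
cv2.imwrite('pics/c4.png',cv2.resize(np.hstack([p[60:200,240:400,::-1],t[140:280,300:460,::-1]]),None,fx=2.4,fy=2.4,interpolation=cv2.INTER_CUBIC))"
```

```text
(no output)
```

View pics/c4.png

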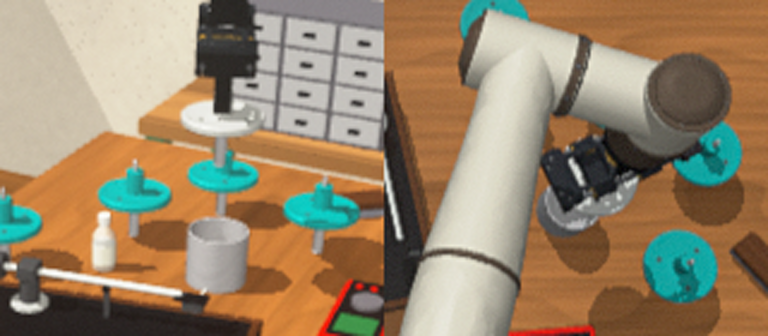

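The platter hangs level and clear of the tin (tin at crop (215,255), disc at (222,117)). Now I'll carry it over the tonearm; the shaft end is about 0.177 m high.

Call:
{"method": "drive_tool", "body": {"rows": [{"tx": -0.5,"ty": 1.4,"tz": 0,"ax": 0,"ay": 0,"az": 0,"claw": 1.5},{"tx": -1.1,"ty": 3.1,"tz": 0,"ax": 0,"ay": 0,"az": 0,"claw": 1.5},{"tx": -1.1,"ty": 3.1,"tz": 0,"ax": 0,"ay": 0,"az": 0,"claw": 1.5},{"tx": -1.1,"ty": 3.1,"tz": 0,"ax": 0,"ay": 0,"az": 0,"claw": 1.5},{"tx": -1.1,"ty": 3.1,"tz": 0,"ax": 0,"ay": 0,"az": 0,"claw": 1.5},{"tx": -1.1,"ty": 3.1,"tz": 0,"ax": 0,"ay": 0,"az": 0,"claw": 1.5},{"tx": -1.1,"ty": 3.1,"tz": 0,"ax": 0,"ay": 0,"az": 0,"claw": 1.5},{"tx": -1.1,"ty": 3.1,"tz": 0,"ax": 0,"ay": 0,"az": 0,"claw": 1.5},{"tx": -1.1,"ty": 3.1,"tz": 0,"ax": 0,"ay": 0,"az": 0,"claw": 1.5},{"tx": -1.1,"ty": 3.1,"tz": 0,"ax": 0,"ay": 0,"az": 0,"claw": 1.5}]}}

```text
time_s: 6.62
tcp_pos: [0.5222, -0.0324, 0.2237]
ee_rot: [[-0.922, -0.388, -0.002], [-0.388, 0.922, -0.0], [0.002, 0.001, -1.0]]
wrist_force: [1.0, 0.8, -4.0]
gripper_width: 0.292
gripper_force: 30.0
```

Call:
{"method": "drive_tool", "body": {"rows": [{"tx": -1.1,"ty": 3.1,"tz": 0,"ax": 0,"ay": 0,"az": 0,"claw": 1.5},{"tx": -1.1,"ty": 3.1,"tz": 0,"ax": 0,"ay": 0,"az": 0,"claw": 1.5},{"tx": -1.1,"ty": 3.1,"tz": 0,"ax": 0,"ay": 0,"az": 0,"claw": 1.5},{"tx": -1.1,"ty": 3.1,"tz": 0,"ax": 0,"ay": 0,"az": 0,"claw": 1.5},{"tx": -1.1,"ty": 3.1,"tz": 0,"ax": 0,"ay": 0,"az": 0,"claw": 1.5},{"tx": -0.5,"ty": 1.4,"tz": 0,"ax": 0,"ay": 0,"az": 0,"claw": 1.5},{"tx": 0,"ty": 0,"tz": 0,"ax": 0,"ay": 0,"az": 0,"claw": 1.5},{"tx": 0,"ty": 0,"tz": 0,"ax": 0,"ay": 0,"az": 0,"claw": 1.5},{"tx": 0,"ty": 0,"tz": 0,"ax": 0,"ay": 0,"az": 0,"claw": 1.5}]}}

```text
time_s: 7.37
tcp_pos: [0.5128, 0.1443, 0.2241]
ee_rot: [[-0.922, -0.387, -0.002], [-0.387, 0.922, -0.001], [0.002, -0.0, -1.0]]
wrist_force: [0.4, -0.1, -4.5]
gripper_width: 0.288
gripper_force: 30.0
```

```bash
python3 -c "
from h import *
snap('side','s5')"
```

Call:
{"method": "drive_tool", "body": {"rows": [{"tx": 0,"ty": 0,"tz": 0,"ax": 0.07,"ay": 0,"az": 0,"claw": 1.5},{"tx": 0,"ty": 0,"tz": 0,"ax": 0.07,"ay": 0,"az": 0,"claw": 1.5},{"tx": 0,"ty": 0,"tz": 0,"ax": 0.07,"ay": 0,"az": 0,"claw": 1.5},{"tx": 0,"ty": 0,"tz": 0,"ax": 0,"ay": 0,"az": 0,"claw": 1.5},{"tx": 0,"ty": 0,"tz": 0,"ax": 0,"ay": 0,"az": 0,"claw": 1.5},{"tx": 0,"ty": 0,"tz": 0,"ax": 0,"ay": 0,"az": 0,"claw": 1.5}]}}

```text
time_s: 7.92
tcp_pos: [0.5136, 0.1442, 0.2249]
ee_rot: [[-0.922, -0.378, 0.08], [-0.386, 0.902, -0.191], [-0.0, -0.207, -0.978]]
wrist_force: [-0.4, 0.5, -4.5]
gripper_width: 0.291
gripper_force: 30.0
```

```bash
python3 -c "
from h import *
p,_=snap('side','s6');q=cv2.imread('pics/s5.png')
r=lambda a:cv2.resize(a[145:245,214:314],(400,400),interpolation=cv2.INTER_CUBIC)
cv2.imwrite('pics/c6.png',np.hstack([r(q),r(p[:,:,::-1])]))
print(proj('side',[.5128,.1443,.177]),proj('side',[.5128,.1443,.237]))"
```

```text
[263.63671481 196.65805822] [263.42229034 175.29638837]
```

View pics/c6.png

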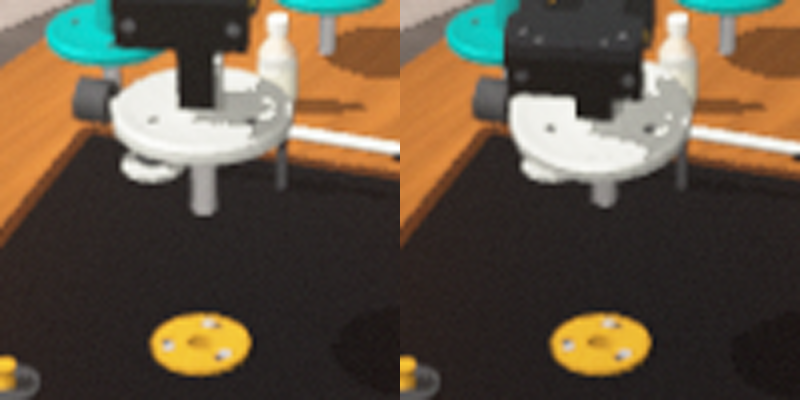

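```bash
cat >> h.py <<'E'
def shaftrows(tag,v0,v1,u0=255,u1=274,n=0):
    g=cv2.imread(f'pics/{tag}.png').astype(float).mean(2)
    out=[]
    for v in range(v0,v1):
        r=g[v,u0:u1];b=np.median(np.r_[r[:4],r[-4:]]);w=np.clip(r-b-8,0,None);out.append((v,round((w*np.arange(u0,u1)).sum()/max(w.sum(),1e-9),2),int(w.sum())))
    return out
E
python3 -c "
from h import *
print(shaftrows('s5',184,202));print(shaftrows('s6',188,202))
T=np.array([.5128,.1443,.2241]);print('pred',proj('side',T-[0,0,.047]),proj('side',T-[0,0,.037]))
z=np.array([.08,-.191,-.978]);print('pred6',proj('side',np.array([.5136,.1442,.2249])+.047*z))
print(proj('side',[.5148,.1443,.177])-proj('side',[.5128,.1443,.177]))
g=cv2.imread('pics/side0.png').astype(float)
for tag in('side0','s5'):print(flange('side',tag,np.s_[216:246,244:284])[:2])
"
```

```text
[(184, np.float64(257.44), 23), (185, np.float64(261.25), 236), (186, np.float64(261.06), 491), (187, np.float64(259.92), 656), (188, np.float64(260.28), 784), (189, np.float64(261.84), 808), (190, np.float64(263.79), 672), (191, np.float64(264.35), 627), (192, np.float64(264.37), 623), (193, np.float64(264.38), 637), (194, np.float64(264.4), 635), (195, np.float64(264.38), 657), (196, np.float64(264.35), 666), (197, np.float64(264.42), 589), (198, np.float64(264.39), 352), (199, np.float64(0.0), 0), (200, np.float64(0.0), 0), (201, np.float64(0.0), 0)]
[(188, np.float64(262.22), 69), (189, np.float64(262.64), 176), (190, np.float64(263.38), 725), (191, np.float64(264.44), 525), (192, np.float64(264.49), 525), (193, np.float64(264.51), 523), (194, np.float64(264.44), 526), (195, np.float64(264.43), 443), (196, np.float64(264.77), 200), (197, np.float64(0.0), 0), (198, np.float64(0.0), 0), (199, np.float64(0.0), 0), (200, np.float64(0.0), 0), (201, np.float64(0.0), 0)]
pred [263.63636607 196.62331476] [263.60134872 193.13477221]
pred6 [263.82339969 193.95744082]
[-0.6993335 -0.1925474]
(array([263.64690781, 230.60769653]), array([0.51228114, 0.14693521, 0.077     ]))
(array([263.66661835, 230.61884212]), array([0.51221106, 0.14695575, 0.077     ]))
```

Call:
{"method": "drive_tool", "body": {"rows": [{"tx": -0.05,"ty": 0.47,"tz": 1.47,"ax": 0,"ay": 0,"az": 0,"claw": 1.5},{"tx": -0.05,"ty": 0.47,"tz": 1.47,"ax": 0,"ay": 0,"az": 0,"claw": 1.5},{"tx": -0.05,"ty": 0.47,"tz": 1.47,"ax": 0,"ay": 0,"az": 0,"claw": 1.5},{"tx": -0.05,"ty": 0.47,"tz": 1.47,"ax": 0,"ay": 0,"az": 0,"claw": 1.5},{"tx": -0.05,"ty": 0.47,"tz": 1.47,"ax": 0,"ay": 0,"az": 0,"claw": 1.5},{"tx": 0,"ty": 0.47,"tz": 1.47,"ax": 0,"ay": 0,"az": 0,"claw": 1.5},{"tx": 0,"ty": 0,"tz": 0,"ax": 0,"ay": 0,"az": 0,"claw": 1.5},{"tx": 0,"ty": 0,"tz": 0,"ax": 0,"ay": 0,"az": 0,"claw": 1.5},{"tx": 0,"ty": 0,"tz": 0,"ax": 0,"ay": 0,"az": 0,"claw": 1.5}]}}

```text
time_s: 8.72
tcp_pos: [0.5134, 0.1543, 0.1339]
ee_rot: [[-0.922, -0.378, 0.083], [-0.387, 0.902, -0.191], [-0.002, -0.208, -0.978]]
wrist_force: [0.5, -0.3, -3.2]
gripper_width: 0.288
gripper_force: 30.0
```

```bash
python3 -c "
from h import *
p,_=snap('side','s7');t,_=snap('top','t7');s=sense();print(s['tcp_pos'],s['wrist_force'],s['moment'])
E=s['tcp_pos']+.047*s['ee_rot'][:,2];print('E',E,proj('side',E))
r=lambda a:cv2.resize(a[:,:,::-1],(400,400),interpolation=cv2.INTER_CUBIC)
cv2.imwrite('pics/c7.png',np.hstack([r(p[195:245,239:289]),r(t[205:255,217:267])]))"
```

```text
[0.51328337 0.15454984 0.13411967] [ 0.37691828  0.52780193 -4.54857237] [ 0.63229138  0.27921511 -0.00259117]
E [0.51718434 0.14559949 0.08814496] [262.20831529 226.25689004]
```

View pics/c7.png

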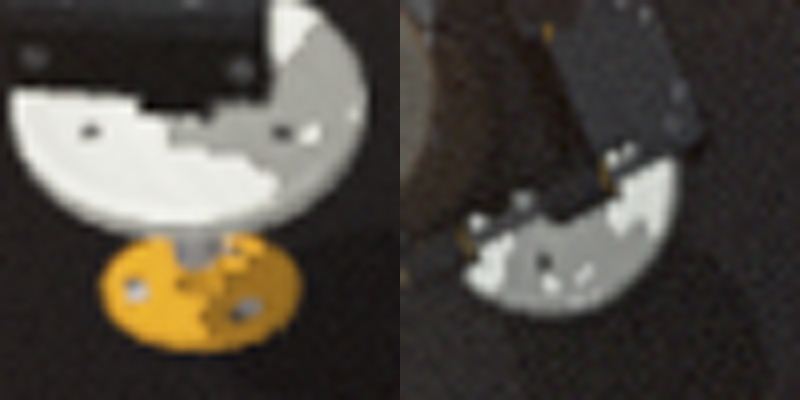

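The shaft end is at crop (198,255), just above the flange centred at (201,292), with the hole at (200,283). I'll measure the lateral offset to sub-pixel.

```bash
python3 -c "
from h import *
g=cv2.imread('pics/s7.png').astype(int)
for v in range(223,232): print(v,[tuple(int(k) for k in x[[0,2]]) for x in g[v,256:272]])
"
```

```text
223 [(148, 156), (155, 164), (156, 165), (154, 162), (153, 162), (157, 165), (160, 168), (165, 174), (154, 161), (149, 158), (146, 155), (147, 156), (140, 153), (129, 146), (121, 128), (100, 106)]
224 [(106, 123), (127, 167), (130, 189), (132, 185), (137, 168), (147, 155), (150, 159), (152, 159), (144, 153), (137, 144), (134, 157), (134, 191), (101, 192), (77, 184), (63, 156), (36, 102)]
225 [(42, 169), (56, 203), (70, 226), (76, 221), (102, 185), (130, 136), (138, 145), (138, 144), (128, 135), (113, 119), (109, 141), (121, 201), (63, 201), (58, 220), (49, 226), (44, 187)]
226 [(49, 233), (50, 233), (52, 232), (53, 230), (86, 202), (121, 127), (129, 136), (134, 139), (124, 131), (107, 118), (107, 143), (117, 173), (73, 158), (61, 190), (46, 210), (44, 197)]
227 [(51, 232), (51, 232), (51, 232), (51, 233), (70, 217), (112, 144), (132, 137), (130, 137), (122, 137), (107, 153), (69, 182), (59, 217), (59, 216), (53, 200), (32, 151), (34, 154)]
228 [(47, 232), (52, 233), (51, 233), (54, 234), (57, 227), (80, 194), (107, 159), (106, 154), (102, 169), (86, 189), (41, 194), (45, 210), (48, 211), (40, 194), (35, 155), (36, 154)]
229 [(58, 210), (57, 229), (52, 233), (55, 234), (50, 228), (41, 201), (46, 179), (50, 178), (39, 191), (42, 200), (39, 187), (32, 150), (34, 151), (32, 152), (32, 153), (36, 157)]
230 [(130, 177), (96, 218), (48, 233), (52, 233), (47, 218), (37, 157), (37, 164), (37, 181), (39, 187), (43, 198), (41, 194), (34, 149), (35, 151), (34, 152), (33, 155), (33, 154)]
231 [(180, 200), (130, 215), (51, 233), (50, 232), (49, 227), (43, 198), (43, 191), (44, 195), (43, 189), (40, 183), (41, 180), (31, 148), (36, 154), (40, 156), (40, 154), (34, 154)]
```

Call:
{"method": "drive_tool", "body": {"rows": [{"tx": 0.05,"ty": 0.04,"tz": 0.2,"ax": 0,"ay": 0,"az": 0,"claw": 1.5},{"tx": 0,"ty": 0.04,"tz": 0.2,"ax": 0,"ay": 0,"az": 0,"claw": 1.5},{"tx": 0,"ty": 0.04,"tz": 0.2,"ax": 0,"ay": 0,"az": 0,"claw": 1.5},{"tx": 0,"ty": 0.03,"tz": 0.15,"ax": 0,"ay": 0,"az": 0,"claw": 1.5},{"tx": 0,"ty": 0,"tz": 0,"ax": 0,"ay": 0,"az": 0,"claw": 1.5},{"tx": 0,"ty": 0,"tz": 0,"ax": 0,"ay": 0,"az": 0,"claw": 1.5}]}}

```text
time_s: 9.32
tcp_pos: [0.5118, 0.1539, 0.1249]
ee_rot: [[-0.922, -0.379, 0.081], [-0.387, 0.902, -0.192], [0.0, -0.209, -0.978]]
wrist_force: [-1.3, 0.5, -4.0]
gripper_width: 0.293
gripper_force: 30.0
```

Call:
{"method": "drive_tool", "body": {"rows": [{"tx": 0,"ty": 0.01,"tz": 0.05,"ax": 0,"ay": 0,"az": 0,"claw": 1.5},{"tx": 0,"ty": 0.01,"tz": 0.05,"ax": 0,"ay": 0,"az": 0,"claw": 1.5},{"tx": 0,"ty": 0.01,"tz": 0.05,"ax": 0,"ay": 0,"az": 0,"claw": 1.5},{"tx": 0,"ty": 0,"tz": 0,"ax": 0,"ay": 0,"az": 0,"claw": 1.5},{"tx": 0,"ty": 0,"tz": 0,"ax": 0,"ay": 0,"az": 0,"claw": 1.5}]}}

```text
time_s: 9.73
tcp_pos: [0.5119, 0.1539, 0.1235]
ee_rot: [[-0.922, -0.379, 0.081], [-0.387, 0.902, -0.192], [0.0, -0.208, -0.978]]
wrist_force: [0.1, 0.0, -3.9]
gripper_width: 0.285
gripper_force: 30.0
```

Call:
{"method": "drive_tool", "body": {"rows": [{"tx": 0,"ty": 0.01,"tz": 0.05,"ax": 0,"ay": 0,"az": 0,"claw": 1.5},{"tx": 0,"ty": 0.01,"tz": 0.05,"ax": 0,"ay": 0,"az": 0,"claw": 1.5},{"tx": 0,"ty": 0,"tz": 0,"ax": 0,"ay": 0,"az": 0,"claw": 1.5},{"tx": 0,"ty": 0,"tz": 0,"ax": 0,"ay": 0,"az": 0,"claw": 1.5}]}}

```text
time_s: 10.07
tcp_pos: [0.5119, 0.1539, 0.1225]
ee_rot: [[-0.922, -0.379, 0.081], [-0.387, 0.902, -0.192], [0.0, -0.208, -0.978]]
wrist_force: [-0.8, -0.9, -4.5]
gripper_width: 0.289
gripper_force: 30.0
```

Call:
{"method": "drive_tool", "body": {"rows": [{"tx": 0,"ty": 0.01,"tz": 0.05,"ax": 0,"ay": 0,"az": 0,"claw": 1.5},{"tx": 0,"ty": 0,"tz": 0,"ax": 0,"ay": 0,"az": 0,"claw": 1.5},{"tx": 0,"ty": 0,"tz": 0,"ax": 0,"ay": 0,"az": 0,"claw": 1.5},{"tx": 0,"ty": 0,"tz": 0,"ax": 0,"ay": 0,"az": 0,"claw": 1.5}]}}

```text
time_s: 10.4
tcp_pos: [0.5119, 0.1539, 0.122]
ee_rot: [[-0.922, -0.379, 0.081], [-0.387, 0.902, -0.192], [0.0, -0.208, -0.978]]
wrist_force: [0.5, 0.1, -3.6]
gripper_width: 0.293
gripper_force: 30.0
```

```bash
python3 -c "
from h import *
s=sense();print(s['tcp_pos'],s['wrist_force'],s['moment'],s['tcp_pos']+.047*s['ee_rot'][:,2])"
```

```text
[0.51188035 0.15392338 0.12199979] [ 0.50321811  0.10821058 -3.59030501] [0.63825696 0.28859685 0.00848913] [0.51567637 0.14489047 0.07603244]
```

Call:
{"method": "drive_tool", "body": {"rows": [{"tx": 0,"ty": 0.01,"tz": 0.05,"ax": 0,"ay": 0,"az": 0,"claw": 1.5},{"tx": 0,"ty": 0,"tz": 0,"ax": 0,"ay": 0,"az": 0,"claw": 1.5},{"tx": 0,"ty": 0,"tz": 0,"ax": 0,"ay": 0,"az": 0,"claw": 1.5}]}}

```text
time_s: 10.65
tcp_pos: [0.5118, 0.1539, 0.1215]
ee_rot: [[-0.922, -0.379, 0.081], [-0.387, 0.902, -0.192], [0.0, -0.208, -0.978]]
wrist_force: [0.3, 0.2, -4.3]
gripper_width: 0.289
gripper_force: 30.0
```

Call:
{"method": "drive_tool", "body": {"rows": [{"tx": 0,"ty": 0.01,"tz": 0.05,"ax": 0,"ay": 0,"az": 0,"claw": 1.5},{"tx": 0,"ty": 0,"tz": 0,"ax": 0,"ay": 0,"az": 0,"claw": 1.5},{"tx": 0,"ty": 0,"tz": 0,"ax": 0,"ay": 0,"az": 0,"claw": 1.5}]}}

```text
time_s: 10.9
tcp_pos: [0.5118, 0.1539, 0.1209]
ee_rot: [[-0.922, -0.379, 0.081], [-0.387, 0.902, -0.192], [0.0, -0.209, -0.978]]
wrist_force: [-0.6, 0.6, -4.6]
gripper_width: 0.294
gripper_force: 30.0
```

Call:
{"method": "drive_tool", "body": {"rows": [{"tx": 0,"ty": 0.01,"tz": 0.05,"ax": 0,"ay": 0,"az": 0,"claw": 1.5},{"tx": 0,"ty": 0,"tz": 0,"ax": 0,"ay": 0,"az": 0,"claw": 1.5},{"tx": 0,"ty": 0,"tz": 0,"ax": 0,"ay": 0,"az": 0,"claw": 1.5}]}}

```text
time_s: 11.15
tcp_pos: [0.5119, 0.1539, 0.1204]
ee_rot: [[-0.922, -0.379, 0.081], [-0.387, 0.902, -0.192], [0.0, -0.208, -0.978]]
wrist_force: [0.1, -0.0, -4.9]
gripper_width: 0.287
gripper_force: 30.0
```

```bash
python3 -c "
from h import *
s=sense();print(s['tcp_pos'],s['wrist_force'],s['moment'],s['tcp_pos']+.047*s['ee_rot'][:,2])"
```

```text
[0.51186568 0.15386157 0.12043318] [ 0.08839897 -0.01099804 -4.88305851] [ 0.68823586  0.22407496 -0.0389944 ] [0.51565843 0.14482619 0.07446605]
```

Call:
{"method": "drive_tool", "body": {"rows": [{"tx": 0,"ty": 0.01,"tz": 0.05,"ax": 0,"ay": 0,"az": 0,"claw": 1.5},{"tx": 0,"ty": 0,"tz": 0,"ax": 0,"ay": 0,"az": 0,"claw": 1.5},{"tx": 0,"ty": 0,"tz": 0,"ax": 0,"ay": 0,"az": 0,"claw": 1.5}]}}

```text
time_s: 11.4
tcp_pos: [0.5119, 0.1539, 0.1199]
ee_rot: [[-0.922, -0.379, 0.081], [-0.387, 0.902, -0.192], [0.0, -0.208, -0.978]]
wrist_force: [0.2, 0.8, -4.2]
gripper_width: 0.29
gripper_force: 30.0
```

```bash
python3 -c "
from h import *
p,d=snap('side','s8');q,d0=np.load('pics/s7.npy'),0
g=cv2.imread('pics/s8.png').astype(int)
for v in range(222,236): print(v,[tuple(int(k) for k in x[[0,2]]) for x in g[v,257:271]])
s=sense();print(s['wrist_force'],s['moment'])
"
```

```text
222 [(227, 233), (228, 234), (229, 234), (231, 237), (231, 236), (231, 236), (228, 234), (227, 232), (228, 234), (229, 235), (230, 235), (229, 234), (229, 234), (229, 235)]
223 [(227, 232), (227, 233), (228, 234), (229, 234), (230, 235), (230, 236), (229, 235), (227, 233), (227, 233), (227, 234), (229, 235), (229, 235), (230, 235), (229, 234)]
224 [(227, 232), (227, 233), (226, 232), (226, 233), (229, 234), (229, 235), (230, 235), (229, 234), (228, 233), (227, 233), (228, 233), (229, 234), (230, 235), (228, 234)]
225 [(231, 237), (231, 236), (230, 236), (229, 235), (229, 235), (230, 236), (229, 235), (231, 236), (230, 235), (229, 234), (227, 233), (228, 234), (226, 232), (221, 228)]
226 [(235, 239), (234, 238), (238, 243), (237, 242), (236, 240), (235, 240), (234, 239), (234, 239), (233, 238), (223, 229), (216, 224), (212, 221), (202, 210), (186, 195)]
227 [(209, 218), (215, 224), (227, 232), (226, 231), (223, 228), (221, 228), (220, 228), (219, 227), (207, 216), (190, 198), (174, 182), (171, 180), (162, 170), (146, 153)]
228 [(148, 169), (157, 166), (152, 161), (152, 160), (155, 162
[... 620 characters left out ...]
9), (52, 233), (47, 232), (50, 227), (46, 193), (55, 150), (69, 151), (64, 146), (62, 144), (51, 145), (33, 151), (51, 149), (80, 143), (87, 144)]
233 [(49, 233), (51, 232), (49, 231), (45, 215), (35, 154), (37, 154), (37, 155), (33, 150), (34, 151), (31, 145), (40, 137), (69, 120), (110, 114), (113, 124)]
234 [(46, 231), (50, 232), (49, 232), (47, 216), (33, 152), (34, 154), (36, 153), (36, 153), (31, 151), (35, 146), (41, 121), (56, 80), (74, 106), (77, 135)]
235 [(49, 231), (48, 231), (47, 226), (42, 197), (34, 153), (36, 154), (31, 151), (34, 152), (32, 150), (35, 153), (39, 147), (40, 127), (39, 134), (36, 154)]
[-0.00714605  0.14819539 -4.46963947] [ 0.658741    0.25737486 -0.00513143]
```

Call:
{"method": "drive_tool", "body": {"rows": [{"tx": 0,"ty": 0.05,"tz": 0,"ax": 0,"ay": 0,"az": 0,"claw": 1.5},{"tx": 0,"ty": 0,"tz": 0,"ax": 0,"ay": 0,"az": 0,"claw": 1.5},{"tx": 0,"ty": 0,"tz": 0,"ax": 0,"ay": 0,"az": 0,"claw": 1.5}]}}

```text
time_s: 11.7
tcp_pos: [0.5117, 0.1542, 0.1199]
ee_rot: [[-0.922, -0.379, 0.081], [-0.387, 0.902, -0.192], [0.0, -0.209, -0.978]]
wrist_force: [1.2, 0.2, -4.4]
gripper_width: 0.291
gripper_force: 30.0
```

Call:
{"method": "drive_tool", "body": {"rows": [{"tx": 0,"ty": 0.05,"tz": 0,"ax": 0,"ay": 0,"az": 0,"claw": 1.5},{"tx": 0,"ty": 0,"tz": 0,"ax": 0,"ay": 0,"az": 0,"claw": 1.5},{"tx": 0,"ty": 0,"tz": 0,"ax": 0,"ay": 0,"az": 0,"claw": 1.5}]}}

```text
time_s: 11.95
tcp_pos: [0.5115, 0.1545, 0.1198]
ee_rot: [[-0.922, -0.379, 0.081], [-0.387, 0.902, -0.193], [0.0, -0.209, -0.978]]
wrist_force: [1.4, -1.4, -4.9]
gripper_width: 0.29
gripper_force: 30.0
```

```bash
python3 -c "
from h import *
s=sense();print(s['tcp_pos'],s['wrist_force'],s['moment'],s['tcp_pos']+.047*s['ee_rot'][:,2])"
```

```text
[0.51153457 0.15454383 0.11983922] [ 1.41909644 -1.38105284 -4.85316902] [ 0.07088235  0.03731849 -0.0314115 ] [0.51532778 0.14548902 0.07387596]
```

The moment dropped from 0.66 to 0.07 and a side force appeared along -y. The shaft edge is therefore against the bore's +y wall and inside the mouth. Next I'll straighten about the shaft end in small steps.

Call:
{"method": "drive_tool", "body": {"rows": [{"tx": 0,"ty": -0.2,"tz": 0,"ax": -0.035,"ay": 0,"az": 0,"claw": 1.5},{"tx": 0,"ty": -0.16,"tz": 0,"ax": -0.035,"ay": 0,"az": 0,"claw": 1.5},{"tx": 0,"ty": 0,"tz": 0,"ax": 0,"ay": 0,"az": 0,"claw": 1.5},{"tx": 0,"ty": 0,"tz": 0,"ax": 0,"ay": 0,"az": 0,"claw": 1.5},{"tx": 0,"ty": 0,"tz": 0,"ax": 0,"ay": 0,"az": 0,"claw": 1.5}]}}

```text
time_s: 12.37
tcp_pos: [0.5129, 0.1516, 0.1204]
ee_rot: [[-0.922, -0.384, 0.054], [-0.387, 0.913, -0.129], [-0.0, -0.14, -0.99]]
wrist_force: [0.6, -1.1, -4.1]
gripper_width: 0.287
gripper_force: 30.0
```

```bash
cat > st.py <<'E'
from h import *
s=sense();E=s['tcp_pos']+.047*s['ee_rot'][:,2];X=np.array([-.922,-.387]);Y=np.array([-.387,.922])
f=s['wrist_force'];m=s['moment'];print(s['time_s'],'E xt,yt,z mm',(np.array([E[:2]@X,E[:2]@Y,E[2]-.077])*1e3).round(2),'f',[round(float(k),2) for k in(f[:2]@X,f[:2]@Y,f[2])],'m',[round(float(k),2) for k in(m[:2]@X,m[:2]@Y,m[2])],'z',(s['ee_rot'][:,2]).round(3))
E
python3 st.py
```

```text
12.3667 E xt,yt,z mm [-531.51  -65.32   -3.14] f [-0.07, -1.28, -4.12] m [-0.33, -0.01, -0.04] z [ 0.054 -0.129 -0.99 ]
```

Call:
{"method": "drive_tool", "body": {"rows": [{"tx": 0,"ty": -0.17,"tz": 0,"ax": -0.035,"ay": 0,"az": 0,"claw": 1.5},{"tx": 0,"ty": -0.17,"tz": 0,"ax": -0.035,"ay": 0,"az": 0,"claw": 1.5},{"tx": 0,"ty": 0,"tz": 0,"ax": 0,"ay": 0,"az": 0,"claw": 1.5},{"tx": 0,"ty": 0,"tz": 0,"ax": 0,"ay": 0,"az": 0,"claw": 1.5},{"tx": 0,"ty": 0,"tz": 0,"ax": 0,"ay": 0,"az": 0,"claw": 1.5}]}}

```text
time_s: 12.78
tcp_pos: [0.5139, 0.1485, 0.1206]
ee_rot: [[-0.922, -0.387, 0.027], [-0.388, 0.919, -0.066], [0.001, -0.071, -0.997]]
wrist_force: [0.1, 1.0, -4.4]
gripper_width: 0.29
gripper_force: 30.0
```

```bash
python3 st.py
```

```text
12.7833 E xt,yt,z mm [-531.27  -65.29   -3.24] f [-0.51, 0.88, -4.42] m [-0.25, -0.01, 0.03] z [ 0.027 -0.066 -0.997]
```

Call:
{"method": "drive_tool", "body": {"rows": [{"tx": 0,"ty": -0.16,"tz": 0,"ax": -0.035,"ay": 0,"az": 0,"claw": 1.5},{"tx": 0,"ty": -0.16,"tz": 0,"ax": -0.035,"ay": 0,"az": 0,"claw": 1.5},{"tx": 0,"ty": 0,"tz": 0,"ax": 0,"ay": 0,"az": 0,"claw": 1.5},{"tx": 0,"ty": 0,"tz": 0,"ax": 0,"ay": 0,"az": 0,"claw": 1.5},{"tx": 0,"ty": 0,"tz": 0,"ax": 0,"ay": 0,"az": 0,"claw": 1.5}]}}

```text
time_s: 13.2
tcp_pos: [0.5151, 0.1456, 0.1208]
ee_rot: [[-0.922, -0.388, -0.0], [-0.388, 0.922, -0.001], [0.001, -0.001, -1.0]]
wrist_force: [0.7, -0.4, -4.2]
gripper_width: 0.291
gripper_force: 30.0
```

```bash
python3 st.py
```

```text
13.2 E xt,yt,z mm [-531.23  -65.15   -3.18] f [-0.48, -0.6, -4.2] m [0.0, -0.01, -0.01] z [-0.    -0.001 -1.   ]
```

Upright with no force or moment, 3 mm deep. Now I'll slide it down gently.

Call:
{"method": "drive_tool", "body": {"rows": [{"tx": 0,"ty": 0,"tz": 0.07,"ax": 0,"ay": 0,"az": 0,"claw": 1.5},{"tx": 0,"ty": 0,"tz": 0.07,"ax": 0,"ay": 0,"az": 0,"claw": 1.5},{"tx": 0,"ty": 0,"tz": 0.06,"ax": 0,"ay": 0,"az": 0,"claw": 1.5},{"tx": 0,"ty": 0,"tz": 0,"ax": 0,"ay": 0,"az": 0,"claw": 1.5},{"tx": 0,"ty": 0,"tz": 0,"ax": 0,"ay": 0,"az": 0,"claw": 1.5}]}}

```text
time_s: 13.62
tcp_pos: [0.5153, 0.1455, 0.1189]
ee_rot: [[-0.922, -0.388, -0.0], [-0.388, 0.922, -0.0], [0.0, -0.0, -1.0]]
wrist_force: [-0.0, 1.1, -4.0]
gripper_width: 0.289
gripper_force: 30.0
```

```bash
python3 st.py
```

```text
13.6167 E xt,yt,z mm [-531.43  -65.25   -5.06] f [-0.38, 0.99, -4.04] m [0.05, 0.01, -0.03] z [-0. -0. -1.]
```

Call:
{"method": "drive_tool", "body": {"rows": [{"tx": 0,"ty": 0,"tz": 0.07,"ax": 0,"ay": 0,"az": 0,"claw": 1.5},{"tx": 0,"ty": 0,"tz": 0.07,"ax": 0,"ay": 0,"az": 0,"claw": 1.5},{"tx": 0,"ty": 0,"tz": 0.06,"ax": 0,"ay": 0,"az": 0,"claw": 1.5},{"tx": 0,"ty": 0,"tz": 0,"ax": 0,"ay": 0,"az": 0,"claw": 1.5},{"tx": 0,"ty": 0,"tz": 0,"ax": 0,"ay": 0,"az": 0,"claw": 1.5}]}}

```text
time_s: 14.03
tcp_pos: [0.5154, 0.1454, 0.117]
ee_rot: [[-0.922, -0.387, -0.0], [-0.387, 0.922, -0.0], [0.0, -0.0, -1.0]]
wrist_force: [0.5, -0.3, -4.7]
gripper_width: 0.291
gripper_force: 30.0
```

```bash
python3 st.py
```

```text
14.0333 E xt,yt,z mm [-531.46  -65.4    -7.04] f [-0.36, -0.52, -4.66] m [0.01, 0.0, -0.04] z [-0. -0. -1.]
```

Call:
{"method": "drive_tool", "body": {"rows": [{"tx": 0,"ty": 0,"tz": 0.1,"ax": 0,"ay": 0,"az": 0,"claw": 1.5},{"tx": 0,"ty": 0,"tz": 0.1,"ax": 0,"ay": 0,"az": 0,"claw": 1.5},{"tx": 0,"ty": 0,"tz": 0.1,"ax": 0,"ay": 0,"az": 0,"claw": 1.5},{"tx": 0,"ty": 0,"tz": 0.1,"ax": 0,"ay": 0,"az": 0,"claw": 1.5},{"tx": 0,"ty": 0,"tz": 0,"ax": 0,"ay": 0,"az": 0,"claw": 1.5},{"tx": 0,"ty": 0,"tz": 0,"ax": 0,"ay": 0,"az": 0,"claw": 1.5}]}}

```text
time_s: 14.53
tcp_pos: [0.5154, 0.1454, 0.1129]
ee_rot: [[-0.922, -0.387, -0.0], [-0.387, 0.922, -0.0], [0.0, -0.0, -1.0]]
wrist_force: [0.9, 0.3, -4.3]
gripper_width: 0.286
gripper_force: 30.0
```

```bash
python3 st.py
```

```text
14.5333 E xt,yt,z mm [-531.42  -65.37  -11.09] f [-0.95, -0.07, -4.34] m [0.06, -0.01, 0.02] z [-0. -0. -1.]
```

Call:
{"method": "drive_tool", "body": {"rows": [{"tx": 0,"ty": 0,"tz": 0.1,"ax": 0,"ay": 0,"az": 0,"claw": 1.5},{"tx": 0,"ty": 0,"tz": 0.1,"ax": 0,"ay": 0,"az": 0,"claw": 1.5},{"tx": 0,"ty": 0,"tz": 0.1,"ax": 0,"ay": 0,"az": 0,"claw": 1.5},{"tx": 0,"ty": 0,"tz": 0.1,"ax": 0,"ay": 0,"az": 0,"claw": 1.5},{"tx": 0,"ty": 0,"tz": 0.1,"ax": 0,"ay": 0,"az": 0,"claw": 1.5},{"tx": 0,"ty": 0,"tz": 0.1,"ax": 0,"ay": 0,"az": 0,"claw": 1.5},{"tx": 0,"ty": 0,"tz": 0,"ax": 0,"ay": 0,"az": 0,"claw": 1.5},{"tx": 0,"ty": 0,"tz": 0,"ax": 0,"ay": 0,"az": 0,"claw": 1.5}]}}

```text
time_s: 15.2
tcp_pos: [0.5154, 0.1455, 0.1069]
ee_rot: [[-0.922, -0.387, -0.0], [-0.387, 0.922, -0.0], [0.0, -0.0, -1.0]]
wrist_force: [0.3, 0.8, -2.8]
gripper_width: 0.289
gripper_force: 30.0
```

```bash
python3 st.py
```

```text
15.2 E xt,yt,z mm [-531.46  -65.34  -17.06] f [-0.58, 0.58, -2.82] m [-0.02, -0.05, -0.02] z [-0. -0. -1.]
```

Call:
{"method": "drive_tool", "body": {"rows": [{"tx": 0,"ty": 0,"tz": 0.1,"ax": 0,"ay": 0,"az": 0,"claw": 1.5},{"tx": 0,"ty": 0,"tz": 0.1,"ax": 0,"ay": 0,"az": 0,"claw": 1.5},{"tx": 0,"ty": 0,"tz": 0.1,"ax": 0,"ay": 0,"az": 0,"claw": 1.5},{"tx": 0,"ty": 0,"tz": 0.1,"ax": 0,"ay": 0,"az": 0,"claw": 1.5},{"tx": 0,"ty": 0,"tz": 0.1,"ax": 0,"ay": 0,"az": 0,"claw": 1.5},{"tx": 0,"ty": 0,"tz": 0.1,"ax": 0,"ay": 0,"az": 0,"claw": 1.5},{"tx": 0,"ty": 0,"tz": 0.1,"ax": 0,"ay": 0,"az": 0,"claw": 1.5},{"tx": 0,"ty": 0,"tz": 0,"ax": 0,"ay": 0,"az": 0,"claw": 1.5}]}}

```text
time_s: 15.87
tcp_pos: [0.5153, 0.1454, 0.0998]
ee_rot: [[-0.922, -0.387, -0.0], [-0.387, 0.922, -0.0], [0.001, -0.0, -1.0]]
wrist_force: [-0.6, 0.2, -3.7]
gripper_width: 0.289
gripper_force: 30.0
```

```bash
python3 st.py
```

```text
15.8667 E xt,yt,z mm [-531.31  -65.36  -24.24] f [0.51, 0.44, -3.74] m [-0.0, 0.05, 0.01] z [-0. -0. -1.]
```

Call:
{"method": "drive_tool", "body": {"rows": [{"tx": 0,"ty": 0,"tz": 0.1,"ax": 0,"ay": 0,"az": 0,"claw": 1.5},{"tx": 0,"ty": 0,"tz": 0.1,"ax": 0,"ay": 0,"az": 0,"claw": 1.5},{"tx": 0,"ty": 0,"tz": 0.1,"ax": 0,"ay": 0,"az": 0,"claw": 1.5},{"tx": 0,"ty": 0,"tz": 0.1,"ax": 0,"ay": 0,"az": 0,"claw": 1.5},{"tx": 0,"ty": 0,"tz": 0.1,"ax": 0,"ay": 0,"az": 0,"claw": 1.5},{"tx": 0,"ty": 0,"tz": 0.1,"ax": 0,"ay": 0,"az": 0,"claw": 1.5},{"tx": 0,"ty": 0,"tz": 0.1,"ax": 0,"ay": 0,"az": 0,"claw": 1.5},{"tx": 0,"ty": 0,"tz": 0.1,"ax": 0,"ay": 0,"az": 0,"claw": 1.5},{"tx": 0,"ty": 0,"tz": 0,"ax": 0,"ay": 0,"az": 0,"claw": 1.5}]}}

```text
time_s: 16.62
tcp_pos: [0.5153, 0.1454, 0.0918]
ee_rot: [[-0.922, -0.387, -0.0], [-0.387, 0.922, -0.0], [0.0, 0.0, -1.0]]
wrist_force: [-0.0, 0.3, -3.8]
gripper_width: 0.293
gripper_force: 30.0
```

```bash
python3 st.py
```

```text
16.6167 E xt,yt,z mm [-531.31  -65.35  -32.23] f [-0.09, 0.33, -3.83] m [0.0, 0.04, 0.0] z [-0. -0. -1.]
```

Free sliding all the way so far.

Call:
{"method": "drive_tool", "body": {"rows": [{"tx": 0,"ty": 0,"tz": 0.1,"ax": 0,"ay": 0,"az": 0,"claw": 1.5},{"tx": 0,"ty": 0,"tz": 0.1,"ax": 0,"ay": 0,"az": 0,"claw": 1.5},{"tx": 0,"ty": 0,"tz": 0.1,"ax": 0,"ay": 0,"az": 0,"claw": 1.5},{"tx": 0,"ty": 0,"tz": 0.1,"ax": 0,"ay": 0,"az": 0,"claw": 1.5},{"tx": 0,"ty": 0,"tz": 0.1,"ax": 0,"ay": 0,"az": 0,"claw": 1.5},{"tx": 0,"ty": 0,"tz": 0.1,"ax": 0,"ay": 0,"az": 0,"claw": 1.5},{"tx": 0,"ty": 0,"tz": 0.1,"ax": 0,"ay": 0,"az": 0,"claw": 1.5},{"tx": 0,"ty": 0,"tz": 0.1,"ax": 0,"ay": 0,"az": 0,"claw": 1.5},{"tx": 0,"ty": 0,"tz": 0,"ax": 0,"ay": 0,"az": 0,"claw": 1.5}]}}

```text
time_s: 17.37
tcp_pos: [0.5153, 0.1454, 0.0838]
ee_rot: [[-0.922, -0.387, -0.0], [-0.387, 0.922, -0.0], [0.0, -0.0, -1.0]]
wrist_force: [0.1, -0.5, -3.8]
gripper_width: 0.291
gripper_force: 30.0
```

Call:
{"method": "drive_tool", "body": {"rows": [{"tx": 0,"ty": 0,"tz": 0.1,"ax": 0,"ay": 0,"az": 0,"claw": 1.5},{"tx": 0,"ty": 0,"tz": 0.1,"ax": 0,"ay": 0,"az": 0,"claw": 1.5},{"tx": 0,"ty": 0,"tz": 0.1,"ax": 0,"ay": 0,"az": 0,"claw": 1.5},{"tx": 0,"ty": 0,"tz": 0.1,"ax": 0,"ay": 0,"az": 0,"claw": 1.5},{"tx": 0,"ty": 0,"tz": 0.1,"ax": 0,"ay": 0,"az": 0,"claw": 1.5},{"tx": 0,"ty": 0,"tz": 0.1,"ax": 0,"ay": 0,"az": 0,"claw": 1.5},{"tx": 0,"ty": 0,"tz": 0,"ax": 0,"ay": 0,"az": 0,"claw": 1.5}]}}

```text
time_s: 17.95
tcp_pos: [0.5152, 0.1454, 0.0778]
ee_rot: [[-0.922, -0.387, -0.0], [-0.387, 0.922, -0.0], [0.001, -0.0, -1.0]]
wrist_force: [-0.3, -0.2, -3.5]
gripper_width: 0.289
gripper_force: 30.0
```

```bash
python3 st.py
```

```text
17.95 E xt,yt,z mm [-531.29  -65.36  -46.24] f [0.38, -0.04, -3.48] m [0.02, 0.0, -0.02] z [-0. -0. -1.]
```

Now 0.5 mm steps to feel for the floor.

Call:
{"method": "drive_tool", "body": {"rows": [{"tx": 0,"ty": 0,"tz": 0.05,"ax": 0,"ay": 0,"az": 0,"claw": 1.5},{"tx": 0,"ty": 0,"tz": 0.05,"ax": 0,"ay": 0,"az": 0,"claw": 1.5},{"tx": 0,"ty": 0,"tz": 0.05,"ax": 0,"ay": 0,"az": 0,"claw": 1.5},{"tx": 0,"ty": 0,"tz": 0.05,"ax": 0,"ay": 0,"az": 0,"claw": 1.5},{"tx": 0,"ty": 0,"tz": 0,"ax": 0,"ay": 0,"az": 0,"claw": 1.5}]}}

```text
time_s: 18.37
tcp_pos: [0.5154, 0.1454, 0.0759]
ee_rot: [[-0.922, -0.387, -0.0], [-0.387, 0.922, -0.0], [0.0, -0.0, -1.0]]
wrist_force: [0.8, -0.3, -3.7]
gripper_width: 0.289
gripper_force: 30.0
```

Call:
{"method": "drive_tool", "body": {"rows": [{"tx": 0,"ty": 0,"tz": 0.05,"ax": 0,"ay": 0,"az": 0,"claw": 1.5},{"tx": 0,"ty": 0,"tz": 0,"ax": 0,"ay": 0,"az": 0,"claw": 1.5}]}}

```text
time_s: 18.53
tcp_pos: [0.5154, 0.1454, 0.0755]
ee_rot: [[-0.922, -0.387, -0.0], [-0.387, 0.922, -0.0], [0.0, 0.0, -1.0]]
wrist_force: [-0.3, 0.6, -5.0]
gripper_width: 0.291
gripper_force: 30.0
```

Call:
{"method": "drive_tool", "body": {"rows": [{"tx": 0,"ty": 0,"tz": 0.05,"ax": 0,"ay": 0,"az": 0,"claw": 1.5},{"tx": 0,"ty": 0,"tz": 0,"ax": 0,"ay": 0,"az": 0,"claw": 1.5}]}}

```text
time_s: 18.7
tcp_pos: [0.5154, 0.1454, 0.075]
ee_rot: [[-0.922, -0.387, -0.0], [-0.387, 0.922, -0.0], [0.0, 0.0, -1.0]]
wrist_force: [-0.1, -0.2, -4.5]
gripper_width: 0.291
gripper_force: 30.0
```

Call:
{"method": "drive_tool", "body": {"rows": [{"tx": 0,"ty": 0,"tz": 0.04,"ax": 0,"ay": 0,"az": 0,"claw": 1.5},{"tx": 0,"ty": 0,"tz": 0,"ax": 0,"ay": 0,"az": 0,"claw": 1.5}]}}

```text
time_s: 18.87
tcp_pos: [0.5154, 0.1454, 0.0745]
ee_rot: [[-0.922, -0.387, -0.0], [-0.387, 0.922, -0.0], [0.0, 0.0, -1.0]]
wrist_force: [-0.0, 1.3, -4.2]
gripper_width: 0.29
gripper_force: 30.0
```

Call:
{"method": "drive_tool", "body": {"rows": [{"tx": 0,"ty": 0,"tz": 0.04,"ax": 0,"ay": 0,"az": 0,"claw": 1.5},{"tx": 0,"ty": 0,"tz": 0,"ax": 0,"ay": 0,"az": 0,"claw": 1.5}]}}

```text
time_s: 19.03
tcp_pos: [0.5154, 0.1454, 0.0742]
ee_rot: [[-0.922, -0.387, 0.0], [-0.387, 0.922, -0.0], [0.0, -0.0, -1.0]]
wrist_force: [0.6, -0.0, -2.9]
gripper_width: 0.29
gripper_force: 30.0
```

Call:
{"method": "drive_tool", "body": {"rows": [{"tx": 0,"ty": 0,"tz": 0.04,"ax": 0,"ay": 0,"az": 0,"claw": 1.5},{"tx": 0,"ty": 0,"tz": 0,"ax": 0,"ay": 0,"az": 0,"claw": 1.5}]}}

```text
time_s: 19.2
tcp_pos: [0.5156, 0.1455, 0.0741]
ee_rot: [[-0.922, -0.388, 0.0], [-0.388, 0.922, 0.0], [-0.0, -0.0, -1.0]]
wrist_force: [-0.8, -0.5, -1.9]
gripper_width: 0.29
gripper_force: 30.0
```

Call:
{"method": "drive_tool", "body": {"rows": [{"tx": 0,"ty": 0,"tz": 0.04,"ax": 0,"ay": 0,"az": 0,"claw": 1.5},{"tx": 0,"ty": 0,"tz": 0,"ax": 0,"ay": 0,"az": 0,"claw": 1.5}]}}

```text
time_s: 19.37
tcp_pos: [0.5159, 0.1456, 0.0741]
ee_rot: [[-0.922, -0.388, 0.001], [-0.388, 0.922, 0.0], [-0.001, -0.0, -1.0]]
wrist_force: [-1.4, -0.9, 0.9]
gripper_width: 0.288
gripper_force: 30.0
```

Floor reached at a depth of about 50 mm, with the upward force taking the weight. Releasing.

Call:
{"method": "drive_tool", "body": {"rows": [{"tx": 0,"ty": 0,"tz": -0.05,"ax": 0,"ay": 0,"az": 0,"claw": 1.5},{"tx": 0,"ty": 0,"tz": 0,"ax": 0,"ay": 0,"az": 0,"claw": 2.8},{"tx": 0,"ty": 0,"tz": 0,"ax": 0,"ay": 0,"az": 0,"claw": 3.5},{"tx": 0,"ty": 0,"tz": 0,"ax": 0,"ay": 0,"az": 0,"claw": 4.5},{"tx": 0,"ty": 0,"tz": 0,"ax": 0,"ay": 0,"az": 0,"claw": 5.5},{"tx": 0,"ty": 0,"tz": 0,"ax": 0,"ay": 0,"az": 0,"claw": 5.5},{"tx": 0,"ty": 0,"tz": 0,"ax": 0,"ay": 0,"az": 0,"claw": 5.5}]}}

```text
time_s: 19.95
tcp_pos: [0.5156, 0.1455, 0.074]
ee_rot: [[-0.922, -0.387, 0.0], [-0.387, 0.922, 0.0], [-0.0, 0.0, -1.0]]
wrist_force: [-0.1, 0.1, 0.0]
gripper_width: 0.591
gripper_force: 0.0
```

Call:
{"method": "drive_tool", "body": {"rows": [{"tx": 0,"ty": 0,"tz": -0.5,"ax": 0,"ay": 0,"az": 0,"claw": 5.5},{"tx": 0,"ty": 0,"tz": -1,"ax": 0,"ay": 0,"az": 0,"claw": 5.5},{"tx": 0,"ty": 0,"tz": -2,"ax": 0,"ay": 0,"az": 0,"claw": 5.5},{"tx": 0,"ty": 0,"tz": -3,"ax": 0,"ay": 0,"az": 0,"claw": 5.5},{"tx": 0,"ty": 0,"tz": -3,"ax": 0,"ay": 0,"az": 0,"claw": 5.5},{"tx": 0,"ty": 0,"tz": -2,"ax": 0,"ay": 0,"az": 0,"claw": 5.5},{"tx": 0,"ty": 0,"tz": 0,"ax": 0,"ay": 0,"az": 0,"claw": 5.5},{"tx": 0,"ty": 0,"tz": 0,"ax": 0,"ay": 0,"az": 0,"claw": 5.5}]}}

```text
time_s: 20.62
tcp_pos: [0.5161, 0.1459, 0.1912]
ee_rot: [[-0.922, -0.387, 0.004], [-0.387, 0.922, 0.002], [-0.004, 0.001, -1.0]]
wrist_force: [0.2, -0.2, -0.7]
gripper_width: 0.63
gripper_force: 0.0
```

```bash
python3 -c "
from h import *
p,d=snap('side','s9');X=pts('side',d)[205:240,235:295].reshape(-1,3);B=X[(X[:,2]>.085)&(X[:,2]<.112)];B=B[abs(B[:,0]-.515)<.07]
print(len(B),np.median(B[:,2]))
cv2.imwrite('pics/c9.png',cv2.resize(p[150:270,180:340,::-1],None,fx=4,fy=4,interpolation=cv2.INTER_CUBIC))"
```

```text
819 0.09741214854712385
```

View pics/c9.png

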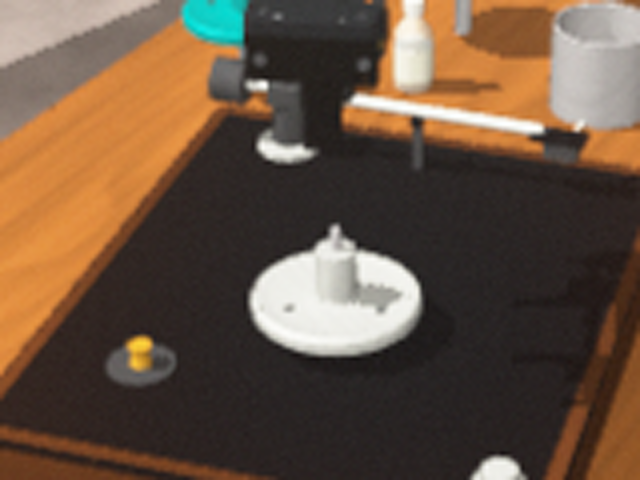

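The disc sits level at crop (335,300), with its top at 0.097 m against an expected 0.099 m. It is released and the gripper is clear.

```bash
python3 -c "
from station import finish_job;print(finish_job())"
```

```text
the job is handed in; nothing more can be done
None
```

The sub-platter is upright and fully home in the bearing, about 50 mm down, released and at rest; the tonearm was cleared and the job is handed in, but no verdict was returned.

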